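# Close the dish stand's cover and lock it with the T-key

## Task

Swing the open cover of the sloping dish stand down until it is fully shut. Then take the smaller of the two T-keys out of the storage block, pass its head through the cover and the slot of the stand until the collar sits on the cover, turn it a quarter turn so that the head locks crosswise under the slot, and let go. Leave the larger key in its socket, and do not shift or knock over the carton, the bottle or the flask.

Things in the scene. Friction and masses are not known exactly. Their poses are not given: they have to be found in the camera images.
- dish_stand: White and bare-aluminium dish stand, bolted down, 150 x 116 mm on plan, about 125 mm high at the hinge. Origin: centre of its underside on the worktop. Its low front faces its own -x; its top slopes up towards its +x at 25 degrees. A 60 mm dish is fixed in its upper half under the cover.
- lock_plate: Aluminium plate, 5 mm thick, fixed in the lower half of the slope. Origin: slot centre on its upper surface. x up the slope, y across it (level), z square out of the slope (25 degrees from vertical, leaning to the stand's low front). Opening: slot 36 mm (y) by 12 mm (x), widened at its centre to an 18 x 18 mm square hole. 30 mm free space beneath.
- cover (a joint): Hinge of the cover, rad: 0 shut, opens upward to 2.05; starts 1.2 to 1.9. Friction of 0.16 N m keeps it where it is left. The cover is a flat aluminium frame 84 mm wide, 5 mm thick, reaching 142 mm from the hinge; shut, its underside is 4 mm and its outer face 9 mm above the lock plate's surface. A 38 mm (y) by 20 mm (x) window in it lies over the slot when shut.
- cover_hinge (a point): Point on the middle of the cover's hinge axis, which runs along the stand's y. It lies in the plane of the lock plate's surface, 100 mm up the slope from the slot centre.
- cover_lip (a point): On the cover's outer face (upper when shut, rear when open), 127 mm from the hinge, in the middle of its solid end strip (110 to 142 mm from the hinge); swings with the cover. Push here to shut it.
- key_small: Smaller steel T-key, 61 mm long, about 0.09 kg. Origin: underside of the head. z up through the wing; x along head and wing, which are parallel. Head: round bar 8 mm thick, 30 mm long, z 0-8 mm; round shank 14 mm diameter to z 24; collar 34 mm diameter, z 24-29; flat wing 30 mm long (x), 12 mm thick (y), z 29-61, gripped across its thickness. A half turn about z makes no difference.
- key_small_head (a point): Centre of the small key's head, 4 mm above the key's origin on its axis. Seated, with the collar on the shut cover, it lies 11 mm below the lock plate's surface (the head then clears the plate's underside by 2 mm).
- key_small_wing (a point): Centre of the small key's wing, 47 mm above the key's origin on its axis: the grip point.
- key_large: The larger T-key, same as the small one but with head and wing 46 mm long; too long for the slot. Origin and axes as for the small key. It stays in its socket.
- key_block: Grey storage block, fixed, 76 (x) x 150 (y) x 34 mm. Origin: centre of its underside. Two equal open sockets, 50 mm (x) by 18 mm (y), 29 mm deep, at y = +42 and -42 mm; a key stands in each, wing along x, collar on the block's top. Which key is in which socket varies, and so does whether the block is left or right of the stand.
- wipes_box: Cardboard wipes carton, 63 x 118 mm and 146 mm high with its tissue, loose, standing between the stand and the block. Origin: centre of its underside.
- bottle_stain: Small brown reagent bottle, 42 mm diameter, 84 mm high, loose, standing at the stand's +y side. Origin: centre of its underside.
- flask: Small conical flask, 69 mm diameter, 96 mm high, loose, standing behind the storage block. Origin: centre of its underside.

How it is judged (in metres and radians):
On the way, in this order (a step that is already met when the one before it is completed fails the run):
1. the cover is fully shut (value of joint cover below 0.06 rad), for 0.2 s.
2. the small key's head has passed through the shut cover and the slot to below the plate (value of joint cover below 0.06 rad and z of key_small_head in the frame of lock_plate between -0.022 and -0.0085 m and x of key_small_head in the frame of lock_plate between -0.006 and 0.006 m and y of key_small_head in the frame of lock_plate between -0.006 and 0.006 m and angle between the z axis of key_small and the z axis of lock_plate, either way round below 0.2 rad), for 0.1 s.
At the end, for the whole second after the job is handed in: The cover is shut (below 0.06 rad); the small key stands square in the slot within 6 mm of its centre and 0.2 rad, its head's centre 8.5 to 22 mm below the plate's surface and turned at least 70 degrees from the slot's length; it is at rest; the large key is within 20 mm of where it stood (all of step 2 and angle between the x axis of key_small and the y axis of lock_plate, either way round above 1.22 rad and linear speed of key_small below 0.02 m/s and distance of key_large from where it was at the start of the episode below 0.02 m); the robot touches nothing.
It fails at once if the carton is shifted more than 30 mm or tipped (distance of wipes_box from where it was at the start of the episode above 0.03 m or angle between wipes_box's own z axis and vertical above 0.4 rad).
It fails at once if the bottle is shifted more than 30 mm or tipped (distance of bottle_stain from where it was at the start of the episode above 0.03 m or angle between bottle_stain's own z axis and vertical above 0.4 rad).
It fails at once if the flask is shifted more than 30 mm or tipped (distance of flask from where it was at the start of the episode above 0.03 m or angle between flask's own z axis and vertical above 0.4 rad).
It fails at once if the large key is taken out of its socket (distance of key_large from where it was at the start of the episode above 0.025 m).
It also fails if it takes over 69 s, if anything falls off the work surface, if the arm or the gripper's body presses on something with over 40 N, if the wrist force passes 120 N, or if a joint passes its speed limit or range.

## Robot

A 7-joint arm with a two-finger parallel gripper is mounted at the origin on a cart in front of the work surface, level with it; the furniture and walls round the work are solid. World frame = base frame: x ahead of the robot, y to its left, z up, the work surface at z = 0. Lengths are in mm, angles in rad, forces in N, time in s.
With the tool pointing down it reaches from about 350 to 900 mm from the base axis. Payload 19.9 kg.
Tool frame: the origin (TCP) lies on the centre line of the jaws, within the pads' length; the fingertips stand 11 mm ahead of it and the grasp point (between the pads) lies 8 mm behind it; z points along the fingers, y is the line along which they close (so a half turn about z gives the same grasp; the last joint's range is limited). The gripper opens to 94 mm and grips with 3 to 60 N. Pads are 16 mm wide; open, the fingers measure 119 mm over their backs; the gripper's body (75 mm by 177 mm) begins 78 mm behind the grasp point.
Start: joints at [-1.317, 0.417, -0.01, 1.614, 0.005, 1.111, -0.053], TCP at [181.583, 598.02, 216.425] pointing down, gripper open.
Joint ranges: [-2.81, 2.81], [-0.39, 2.02], [-1.27, 1.25], [0.06, 2.57], [-1.19, 4.33], [0.19, 2], [-2.82, 2.82]. Speed limits (rad/s): [1.89, 1.89, 2.39, 2.39, 3.01, 3.01, 3.01].

## Interface

Orientations are given as a unit quaternion [x, y, z, w].
In Python, from workcell import robot gives the robot as it stands.
- The arm moves only by the shell command python3 jog.py 'ROWS' [OPENING]. ROWS is a JSON list of rows, 1 to 10 of them, each of 4 numbers: dx, dy, dz in mm, then a turn about the tool's z in rad; each row is the pose to reach, as a shift and turn from the pose commanded when the command began, along the tool's axes at that moment; what a row does not reach only later rows make up. A row lasts 1/10 s, in which the tool goes at most 50 mm and 0.15 rad, less where a joint would pass 70% of its speed; a pose out of reach is approached as far as the arm can. OPENING is the finger opening in mm, set as the command begins (- or left out keeps the last). The fingers move at their own pace and stop on an object; the grip force is fixed at half the most. Time passes only in rows, so rows that do not move let the fingers close. It prints the time, the measured TCP pose, the force, the opening and the grip force at its end.
- robot.observe(): the state, without advancing time (a new reading comes with each control period).
- robot.get_image(name): name is "scene" or "top" or "wrist"; returns a dict with "color" (420x560x3 uint8, red, green, blue), "mtx" (3x3 intrinsics, pixels), "D" ([k1, k2, p1, p2, k3] as OpenCV has them; the pictures are not rectified), "pose" (4x4, takes a point from camera to world coordinates). Camera axes: x right, y down, z forward; pixel columns grow to the right and rows downward; lengths in mm; the calibration is good to about 2 mm. A picture is of the moment at which its call begins. There is no depth.
- robot.close_job(): hands the job in; it is judged then, once.
The state is a dict: "time": time; "q": joint angles; "qvel": joint speeds; "effort": joint torques, N m; "tool_pos": TCP position; "tool_rot": TCP orientation; "ft_force": force on the tool from outside, world axes, zero at the start; "ft_torque": the same for the moment, N m; "width": finger opening in mm; "grasp_force": force on a finger pad.
Only numpy, scipy, OpenCV 4.12 (cv2) and the standard library are available. Lean on these libraries where they do the work, as an engineer would, in place of code of your own. Each camera call takes 0.05 s, during which the arm holds its last target. There are 200 camera calls.

## Working session

There is one attempt and no reset: what is moved stays moved. The work goes in short steps, Python scripts to look and compute and a shell command to move; the robot and the scene stay as the last step left them, time stands still between calls to the robot, and variables do not carry over. Pictures are saved under pics/ and viewed, at most 10 in all, crops included, and the job is handed in when it is done.

```bash
ls; mkdir -p pics
python3 - <<'E'
from workcell import robot
import cv2,numpy as np
o=robot.observe();print(o)
for n in("scene","top"):
    i=robot.get_image(n);cv2.imwrite(f"pics/{n}0.png",i["color"][:,:,::-1]);print(n,i["mtx"],i["D"],i["pose"])
    np.savez(f"pics/{n}0.npz",**i)
E
```

```text
jog.py
pics
workcell.py
{'time': 0.0, 'q': array([-1.31753672,  0.4180005 , -0.01028466,  1.61417585,  0.00472001,
        1.11067362, -0.05301444]), 'qvel': array([-5.00735975e-05,  3.27509699e-04, -2.19445479e-04, -2.03868273e-03,
        1.53993664e-03, -6.03131464e-05, -1.99585227e-04]), 'effort': array([ 8.43921634e-05, -8.51261258e+01,  6.38629217e-01, -4.25976920e+01,
       -4.87720210e-02,  1.87541172e-02,  1.09359150e-04]), 'tool_pos': array([181.4912026 , 597.69157773, 215.80810433]), 'tool_rot': array([ 1.46853777e-01,  9.89158019e-01, -6.16374218e-04, -3.23776837e-05]), 'ft_force': array([ 0.13049755, -0.46549005,  0.14584546]), 'ft_torque': array([-4.41143886e-03,  8.27614142e-03, -2.04331259e-05]), 'grasp_force': 0.0, 'width': 93.93767706939829}
scene [[381.18970806   0.         282.196552  ]
 [  0.         381.18970806 209.33784452]
 [  0.           0.           1.        ]] [-0.00986726  0.          0.          0.          0.        ] [[ 7.68601246e-01 -3.27220138e-01  5.49708201e-01  4.19453178e+01]
 [-6.39713504e-01 -3.87312090e-01  6.63894553e-01 -6.39199987e+02]
 [-4.33103494e-03 -8.61925940e-01 -5.07015696e-01  6.03411686e+02]
 [ 0.00000000e+00  0.00000000e+00  0.00000000e+00  1.00000000e+00]]
top [[475.79938924   0.         277.48445178]
 [  0.         475.79938924 201.95297866]
 [  0.           0.           1.        ]] [-0.0705993  0.         0.         0.         0.       ] [[ 2.08906438e-02 -9.86283814e-01  1.63730933e-01  3.72085348e+02]
 [-9.99719205e-01 -1.87752694e-02  1.44568497e-02 -2.85154480e+01]
 [-1.11844645e-02 -1.63986971e-01 -9.86399098e-01  1.30964438e+03]
 [ 0.00000000e+00  0.00000000e+00  0.00000000e+00  1.00000000e+00]]
```

View pics/scene0.png

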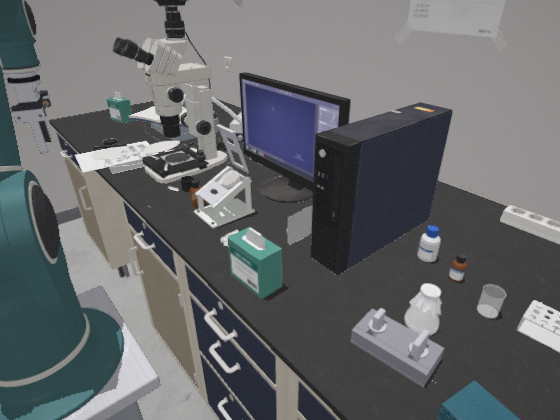

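View pics/top0.png

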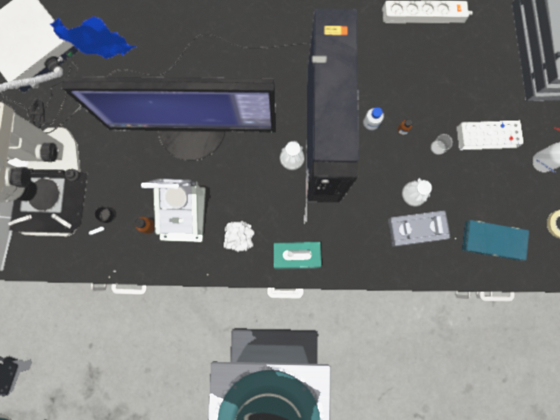

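The stand is at top px (180,212), with its low front facing the robot and the cover standing open at the far side. The carton is at (297,255), the bottle at (145,225), the block at (420,228) with two keys, and the flask at (415,193). I'll do rough localisation now, then enlarge the crops.

```bash
cat > h.py <<'E'
import numpy as np,cv2
from scipy.spatial.transform import Rotation as R
from scipy.optimize import least_squares
def load(n): return dict(np.load(f"pics/{n}.npz"))
def ray(i,uv):
    p=cv2.undistortPoints(np.array([[uv]],float),i["mtx"],i["D"])[0,0]
    d=i["pose"][:3,:3]@np.r_[p,1]; return i["pose"][:3,3],d/np.linalg.norm(d)
def plane(i,uv,z):
    c,d=ray(i,uv); return c+d*(z-c[2])/d[2]
def proj(i,P):
    P=np.atleast_2d(P).astype(float);M=np.linalg.inv(i["pose"])
    return cv2.projectPoints(P,cv2.Rodrigues(M[:3,:3])[0],M[:3,3],i["mtx"],i["D"])[0][:,0]
def tri(obs):
    A=np.zeros((3,3));b=np.zeros(3)
    for i,uv in obs:
        c,d=ray(i,uv);Q=np.eye(3)-np.outer(d,d);A+=Q;b+=Q@c
    return np.linalg.solve(A,b)
def snap(robot,n,cam="wrist"):
    i=robot.get_image(cam);np.savez(f"pics/{n}.npz",**i);cv2.imwrite(f"pics/{n}.png",i["color"][:,:,::-1]);return i
E
python3 - <<'E'
from h import *
t=load("top0")
for n,uv,z in[("standFL",(158,240),5),("standFR",(201,240),5),("blockTL",(390,217),34),("blockTR",(446,212),34),("blockBL",(394,245),34),("blockBR",(450,240),34),("bottle",(145,225),60),("carton",(297,255),130),("flask",(420,190),80),("keyL",(406,229),50),("keyR",(434,227),50),("coverTop",(172,183),200),("CPU",(330,200),200),("monitorB",(200,130),100)]:
    print(n,plane(t,uv,z).round())
t=t["color"][:,:,::-1]; s=load("scene0")["color"][:,:,::-1]
a=cv2.resize(t[165:255,130:220],None,fx=4.4,fy=4.4,interpolation=2);b=cv2.resize(t[175:265,375:465],None,fx=4.4,fy=4.4,interpolation=2)
cc=cv2.resize(s[130:230,170:270],(396,200*0+196),interpolation=2);d=cv2.resize(s[280:380,345:445],(396,196),interpolation=2)
cv2.imwrite("pics/crop1.png",np.vstack([np.hstack([a,b]),np.hstack([cc,d])]))
E
```

```text
standFL [476. 319.   5.]
standFR [478. 199.   5.]
blockTL [ 548. -315.   34.]
blockTR [ 565. -469.   34.]
blockBL [ 473. -325.   34.]
blockBR [ 489. -477.   34.]
bottle [511. 341.  60.]
carton [436. -62. 130.]
flask [ 615. -386.   80.]
keyL [ 515. -354.   50.]
keyR [ 521. -430.   50.]
coverTop [597. 241. 200.]
CPU [ 563. -136.  200.]
monitorB [763. 199. 100.]
```

View pics/crop1.png

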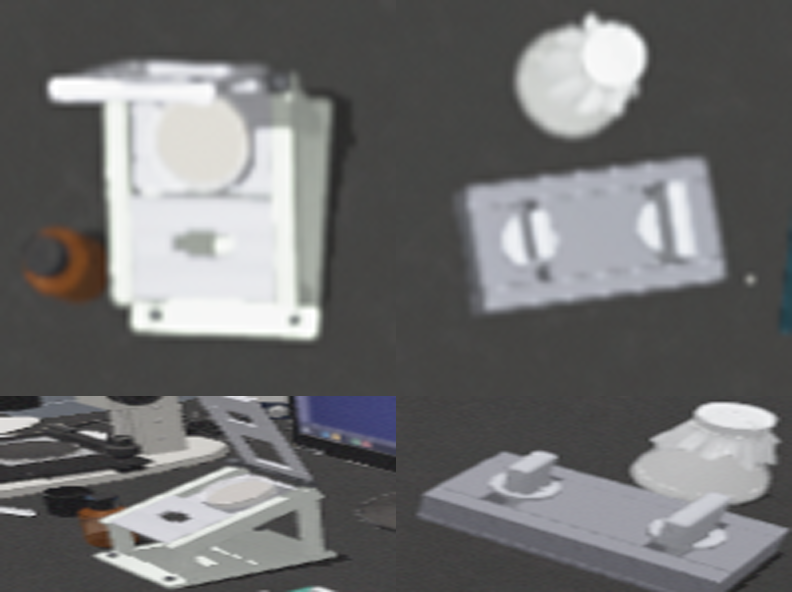

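```bash
python3 jog.py '[[0,0,-45,0],[-10,0,-90,0],[-50,-30,-130,0],[-90,-60,-160,0],[-130,-90,-160,0],[-170,-125,-160,0],[-210,-155,-160,-0.1],[-250,-185,-160,-0.2],[-290,-220,-160,-0.295],[-339,-261,-160,-0.295]]' 60
python3 - <<'E'
from h import *
from workcell import robot
i=snap(robot,"w1");print(i["pose"].round(3),robot.observe()["tool_pos"],robot.observe()["tool_rot"].round(3))
E
```

```text
time: 1.1
tool_pos: [409.1, 281.0, 376.4]
tool_rot: [-0.002, 1.0, 0.0, -0.0]
ft_force: [0.4, 0.4, 0.1]
width: 59.6
grasp_force: 0.0
[[-5.00000e-03  9.67000e-01  2.55000e-01  3.35531e+02]
 [ 1.00000e+00  4.00000e-03  2.00000e-03  2.81467e+02]
 [ 0.00000e+00  2.55000e-01 -9.67000e-01  5.45443e+02]
 [ 0.00000e+00  0.00000e+00  0.00000e+00  1.00000e+00]] [413.54167845 273.90311037 376.73438709] [ 0.004  1.    -0.001  0.001]
```

View pics/w1.png

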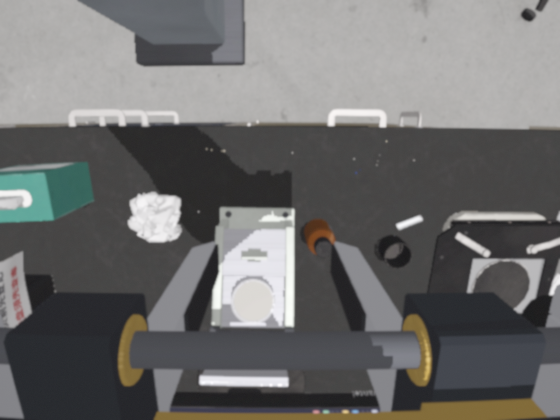

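w1: the stand is seen from the front, with holes at (229,214) and (285,213), slot near (254,255), dish at (252,300), cover edge-on at rows 375-385 and the bottle at (319,235). I'll move closer for two measuring views.

```bash
python3 jog.py '[[5,-20,40,0],[10,-40,80,0],[14,-70,115,0],[14,-70,115,0],[14,-70,115,0]]'
python3 - <<'E'
from h import *
from workcell import robot
i=snap(robot,"w2")
E
python3 jog.py '[[0,40,0,0],[0,80,0,0],[0,80,0,0],[0,80,0,0]]'
python3 - <<'E'
from h import *
from workcell import robot
i=snap(robot,"w3")
a,b=[load(n)["color"][:,:,::-1] for n in("w2","w3")]
a=cv2.resize(a[110:310,170:370],(400,400),interpolation=2);b=cv2.resize(b[110:310,110:310],(400,400),interpolation=2)
cv2.imwrite("pics/crop2.png",np.hstack([a,b]))
E
```

```text
time: 1.65
tool_pos: [394.4, 212.8, 261.5]
tool_rot: [0.0, 1.0, -0.0, -0.0]
ft_force: [-0.1, 0.9, 0.2]
width: 60.1
grasp_force: 0.0
time: 2.1
tool_pos: [394.5, 294.4, 262.0]
tool_rot: [-0.001, 1.0, 0.0, 0.0]
ft_force: [0.0, -0.4, 0.5]
width: 60.1
grasp_force: 0.0
```

View pics/crop2.png

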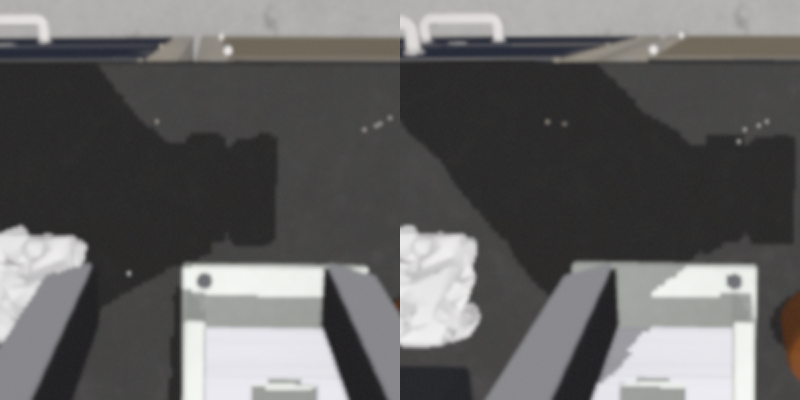

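The fingers hide part of the stand here, because the camera is too far forward. I'll shift the view towards +x with the jaws wide.

```bash
python3 jog.py '[[-20,-5,-40,0],[-60,-10,-40,0],[-100,-10,-40,0],[-100,-10,-40,0],[-100,-10,-40,0]]' 94
python3 - <<'E'
from h import *
from workcell import robot
i=snap(robot,"w4")
E
python3 jog.py '[[0,-40,0,0],[0,-70,0,0],[0,-70,0,0],[0,-70,0,0]]'
python3 - <<'E'
from h import *
from workcell import robot
i=snap(robot,"w5")
a,b=[load(n)["color"][:,:,::-1] for n in("w4","w5")]
a=cv2.resize(a[110:310,150:350],(400,400),interpolation=2);b=cv2.resize(b[110:310,200:400],(400,400),interpolation=2)
cv2.imwrite("pics/crop3.png",np.hstack([a,b]))
E
```

```text
time: 2.65
tool_pos: [494.9, 282.2, 301.4]
tool_rot: [0.001, 1.0, -0.0, -0.0]
ft_force: [0.3, 0.4, -0.9]
width: 93.2
grasp_force: 0.0
time: 3.1
tool_pos: [493.8, 213.2, 302.1]
tool_rot: [-0.0, 1.0, 0.001, 0.0]
ft_force: [0.5, 1.1, -0.1]
width: 93.9
grasp_force: 0.0
```

View pics/crop3.png

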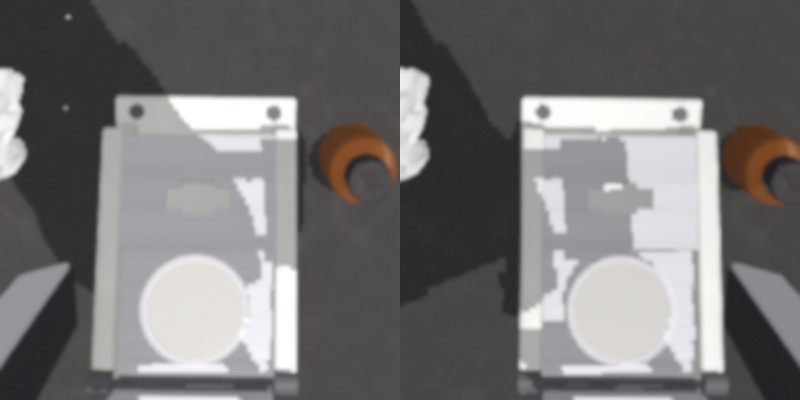

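Slot centre is at (249,209) in w4 and (310.3,209.5) in w5. The hinge knuckle centre is at (248,301) in w4 and (311,302) in w5. The base holes are also visible.

Run:
```python
from h import *
w4,w5,t=load("w4"),load("w5"),load("top0")
f4=lambda x,y:(150+(x+.5)/2-.5,110+(y+.5)/2-.5)
f5=lambda x,y:(200+(x-400+.5)/2-.5,110+(y+.5)/2-.5)
P={}
for n,a,b in[("slot",(198,198),(620.5,199)),("holeR",(137,112),(543,111)),("holeL",(274,113),(680,114)),("cornR",(116,97),(521,97)),("cornL",(297,98),(702,100)),("hinR",(103,381),(527,384)),("hinL",(289,383),(717,384)),("dish",(193,309),(620,309)),("plateTL",(118,136),(535,136)),("bott",(370,178),(789,180)),("slotR",(166,198),(588,199)),("slotL",(230,198),(653,199))]:
    P[n]=tri([(w4,f4(*a)),(w5,f5(*b))]);print(n,P[n].round(1))
    if n in("bott","slot","cornR","cornL"):print(proj(t,P[n]).round(1))
```

```text
slot [522.8 254.3  81.4]
[[175.8 220.1]]
holeR [484.1 210.4   7.1]
holeL [485.2 298.9   9. ]
cornR [475.5 196.    0.6]
[[202.3 241.2]]
cornL [476.5 313.9   3.3]
[[159.9 239.8]]
hinR [619.  202.1 114.6]
hinL [612.6 304.  127.4]
dish [576.6 252.6 111.2]
plateTL [492.1 206.   53.9]
bott [513.5 351.5  73.2]
[[139.9 223.2]]
slotR [523.3 236.2  79.6]
slotL [522.3 272.3  83.5]
```

Run:
```python
from h import *
w1,t,s=load("w1"),load("top0"),load("scene0")
f=lambda x,y:(130+(x+.5)/4.4-.5,165+(y+.5)/4.4-.5)
for a,b in[((244.5,380),(133,89)),((201,381),(217,89)),((288,379),(50,90))]:
    p=tri([(w1,a),(t,f(*b))]);print(p.round(1),proj(s,p).round(1))
H=np.array([613.6,254.4,123.7])
for th in np.arange(1.2,2,.1):
    al=th-np.radians(25);u=np.array([-np.cos(al),0,np.sin(al)]);p=H+142*u
    print(round(th,2),(H+142*u).round(),[proj(i,p+[0,k,0]).round(0).tolist() for i in(w1,t) for k in(42,-42)])
```

```text
[580.7 254.4 258.2] [[226.3 128.9]]
[582.1 211.6 257.7] [[235.3 132.8]]
[579.  296.7 259.1] [[217.8 125.1]]
1.2 [511. 254. 222.] [[[288.0, 297.0]], [[204.0, 297.0]], [[144.0, 217.0]], [[180.0, 218.0]]]
1.3 [521. 254. 232.] [[[289.0, 311.0]], [[203.0, 311.0]], [[143.0, 212.0]], [[179.0, 213.0]]]
1.4 [533. 254. 240.] [[[289.0, 326.0]], [[202.0, 326.0]], [[143.0, 207.0]], [[179.0, 207.0]]]
1.5 [545. 254. 248.] [[[289.0, 342.0]], [[201.0, 341.0]], [[142.0, 201.0]], [[178.0, 202.0]]]
1.6 [557. 254. 254.] [[[289.0, 357.0]], [[201.0, 357.0]], [[142.0, 195.0]], [[178.0, 196.0]]]
1.7 [571. 254. 259.] [[[289.0, 372.0]], [[200.0, 372.0]], [[141.0, 189.0]], [[178.0, 190.0]]]
1.8 [584. 254. 263.] [[[289.0, 387.0]], [[201.0, 386.0]], [[141.0, 183.0]], [[178.0, 183.0]]]
1.9 [598. 254. 265.] [[[289.0, 401.0]], [[201.0, 400.0]], [[141.0, 176.0]], [[178.0, 177.0]]]
```

```bash
python3 jog.py '[[-20,10,-30,0],[-65,25,-35,0],[-105,41,-35,0],[-128,41,-35,0],[-130,41,-20,0],[-130,41,15,0],[-130,41,50,0],[-130,41,50,0],[-130,41,50,0]]' 0;  python3 - <<'E'
from h import *
H=np.array([613.6,0,123.7])
for al in [1.324,1.2,1.05,.9,.75,.6,.45,.3,.15,0,-.15,-.3,-.436]:
    u=np.array([-np.cos(al),0,np.sin(al)]);n=np.array([np.sin(al),0,np.cos(al)])
    c=H+126*u+9*n; s=8 if al>0 else -8
    print(al,(c[[0,2]]+[s,11]).round(1))
E
```

```text
time: 4.05
tool_pos: [623.8, 254.8, 252.1]
tool_rot: [-0.001, 1.0, -0.0, -0.0]
ft_force: [-0.0, -0.6, 1.4]
width: 25.4
grasp_force: 0.0
1.324 [599.5 259.1]
1.2 [584.3 255.4]
1.05 [566.7 248.5]
0.9 [550.3 239. ]
0.75 [535.5 227.2]
0.6 [522.7 213.3]
0.45 [512.1 197.6]
0.3 [503.9 180.5]
0.15 [498.4 162.4]
0 [479.6 143.7]
-0.15 [479.7 124.8]
-0.3 [482.6 106.1]
-0.436 [487.6  89.6]
```

```bash
python3 jog.py '[[12,0,0,0],[24,0,0,0],[32,0,0,0],[40,0,-3,0],[49,0,0,0],[57,0,4,0],[66,0,8,0],[74,0,13,0],[82,0,19,0],[89,0,25,0]]'; python3 jog.py '[[6,0,7,0],[12,0,14,0],[18,0,22,0],[23,0,30,0],[28,0,38,0],[31,0,46,0],[34,0,54,0],[37,0,63,0],[44,0,72,0],[49,0,80,0]]'
```

```text
time: 5.05
tool_pos: [534.7, 254.0, 225.8]
tool_rot: [-0.0, 1.0, -0.0, -0.0]
ft_force: [-0.2, 1.7, 0.2]
width: 0.4
grasp_force: 0.4
time: 6.05
tool_pos: [485.7, 253.9, 145.5]
tool_rot: [-0.0, 1.0, -0.0, -0.0]
ft_force: [0.5, -0.3, 0.5]
width: 0.8
grasp_force: 0.3
```

```bash
python3 jog.py '[[3,0,8,0],[4,0,15,0],[5,0,22,0],[5,0,29,0],[4,0,36,0],[3,0,42,0],[1,0,48,0],[-1,0,53,0],[-2,0,57,0],[-2,0,60,0]]'
python3 - <<'E'
from workcell import robot
print(robot.observe()["ft_force"])
E
```

```text
time: 7.05
tool_pos: [488.9, 254.3, 88.8]
tool_rot: [0.0, 1.0, 0.001, -0.0]
ft_force: [-30.5, -12.9, 89.7]
width: 0.2
grasp_force: 47.3
[-30.47260618 -12.90940046  89.7421476 ]
```

Shut: the force is square to the slope. I'll back off and take two verification views from the w4/w5 poses.

```bash
python3 jog.py '[[0,0,-10,0],[0,-5,-45,0],[0,-15,-95,0],[0,-25,-145,0],[-3,-35,-190,0],[-6,-41,-215,0],[-6,-41,-215,0],[-6,-41,-215,0]]' 94
python3 - <<'E'
from h import *
from workcell import robot
i=snap(robot,"w6")
E
python3 jog.py '[[0,35,0,0],[0,70,0,0],[0,70,0,0],[0,70,0,0]]'
python3 - <<'E'
from h import *
from workcell import robot
i=snap(robot,"w7")
b,a=[load(n)["color"][:,:,::-1] for n in("w6","w7")]
a=cv2.resize(a[150:250,200:300],(400,400),interpolation=2);b=cv2.resize(b[150:250,260:360],(400,400),interpolation=2)
cv2.imwrite("pics/crop4.png",np.hstack([a,b]))
E
```

```text
time: 7.85
tool_pos: [494.5, 213.0, 301.2]
tool_rot: [-0.0, 1.0, 0.0, 0.0]
ft_force: [0.1, 0.6, -0.5]
width: 60.9
grasp_force: 0.0
time: 8.3
tool_pos: [493.8, 283.4, 299.8]
tool_rot: [-0.001, 1.0, -0.001, -0.001]
ft_force: [-0.8, -0.9, -0.1]
width: 93.4
grasp_force: 0.0
```

View pics/crop4.png

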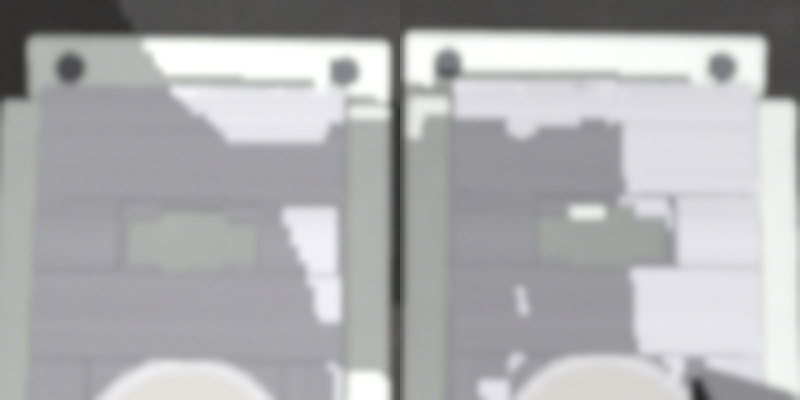

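```bash
python3 jog.py '[[40,-20,-15,0],[80,-50,-20,0],[90,-95,-20,0],[90,-140,-20,0],[90,-185,-20,0],[90,-233,-20,0],[90,-281,-20,0],[90,-330,-20,0],[90,-379,-20,0],[90,-428,-20,0]]' && python3 jog.py '[[0,-45,0,0.15],[0,-90,0,0.3],[0,-135,0,0.45],[-10,-180,0,0.6],[-40,-195,10,0.75],[-75,-195,20,0.9],[-80,-195,20,1.05],[-80,-195,20,1.2],[-80,-195,20,1.35],[-80,-195,20,1.461]]' && python3 jog.py '[[0,0,0,0],[0,0,0,0]]'
python3 - <<'E'
from h import *
from workcell import robot
w6,w7=load("w6"),load("w7")
print("slot",tri([(w7,(247.75,209.9)),(w6,(310.9,209.1))]))
i=snap(robot,"w8");print(i["pose"][:3,3],robot.observe()["q"].round(2))
E
```

```text
time: 9.35
tool_pos: [403.3, -147.7, 321.3]
tool_rot: [0.001, 1.0, 0.0, 0.0]
ft_force: [1.3, 1.0, -0.4]
width: 94.3
grasp_force: 0.0
time: 10.35
tool_pos: [483.6, -340.7, 301.1]
tool_rot: [0.67, 0.742, -0.0, -0.0]
ft_force: [-0.2, 0.8, -0.8]
width: 93.9
grasp_force: 0.0
time: 10.55
tool_pos: [484.0, -340.3, 301.3]
tool_rot: [0.666, 0.746, -0.0, -0.0]
ft_force: [0.9, -0.9, 0.5]
width: 94.0
grasp_force: 0.0
slot [521.88167082 254.58789599  84.42928012]
[ 476.34795567 -265.79255152  470.32665832] [-0.24  0.48  1.12  1.62 -0.45  1.32  1.06]
```

```bash
python3 jog.py '[[0,35,0,0],[0,65,0,0],[0,65,0,0],[0,65,0,0]]'
python3 - <<'E'
from h import *
from workcell import robot
i=snap(robot,"w9")
a,b=[load(n)["color"][:,:,::-1] for n in("w8","w9")]
cv2.imwrite("pics/crop5.png",np.hstack([cv2.resize(x[130:330,180:380],(400,400),interpolation=2) for x in(a,b)]))
E
```

```text
time: 11.0
tool_pos: [548.8, -333.2, 301.2]
tool_rot: [0.667, 0.745, -0.0, -0.0]
ft_force: [0.1, -0.2, 0.6]
width: 93.7
grasp_force: 0.0
```

View pics/crop5.png

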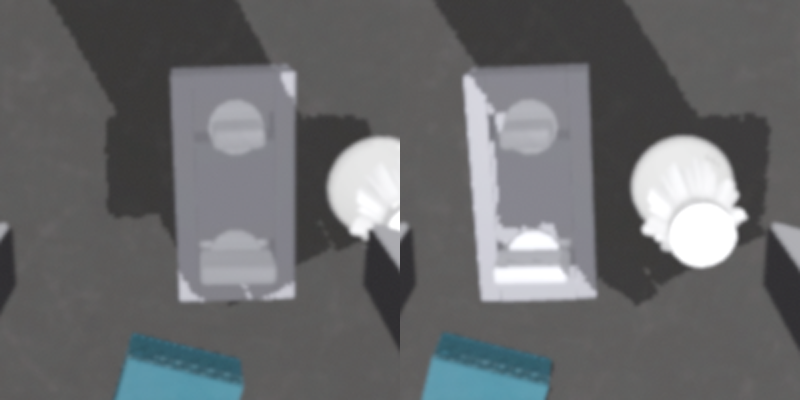

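The upper key, nearest the carton, is the small one: its wing lies within its collar, at (235,127) and (528,127) in the crop. The lower key has the longer wing.

Run:
```python
from h import *
w8,w9=load("w8"),load("w9")
f=lambda x,y:(180+(x%400+.5)/2-.5,130+(y+.5)/2-.5)
for n,a,b in[("collar",(235.5,127),(528.5,127.5)),("wingtop",(237,140),(527,141)),("tr",(296,66),(588,64)),("br",(295,298),(596,296)),("tl",(171,68),(464,74)),("bl",(180,301),(481,300)),("bigcollar",(235,262),(532,262)),("bigtop",(239,274),(531,274)),("flask",(378,195),(685,186))]:
    p=tri([(w8,f(*a)),(w9,f(*b))]);print(n,p.round(1))
p=[plane(w,f(*u),39)for w,u in((w8,(235.5,127)),(w9,(528.5,127.5)))];print("collar@39",p)
p=[plane(w,f(*u),71)for w,u in((w8,(237,140)),(w9,(527,141)))];print("top@71",p)
c=[plane(w8,f(*u),34) for u in((296,66),(295,298))];d=[plane(w9,f(*u),34) for u in((588,64),(596,296))];print(c,d)
```

```text
collar [ 514.5 -354.7   41.8]
wingtop [ 515.2 -359.7   55.5]
tr [ 546.3 -313.6   36.9]
br [ 568.5 -464.    37.9]
tl [ 471.8 -325.8   35.6]
bl [ 493.7 -474.7   38.6]
bigcollar [ 524.9 -439.8   47.9]
bigtop [ 525.8 -438.4   69.4]
flask [ 622.6 -397.2   -3.7]
collar@39 [array([ 514.6872496 , -355.01244399,   39.        ]), array([ 514.32702731, -355.6604748 ,   39.        ])]
top@71 [array([ 513.67036934, -355.80806501,   71.        ]), array([ 516.1953838 , -356.39719676,   71.        ])]
[array([ 546.80387553, -314.27846197,   34.        ]), array([ 569.39506519, -466.40951996,   34.        ])] [array([ 546.28597656, -313.51666257,   34.        ]), array([ 568.65586155, -465.25374158,   34.        ])]
```

```bash
python3 jog.py '[[-10,-20,30,-0.037],[-18,-37,70,-0.037],[-18,-37,115,-0.037],[-18,-37,160,-0.037],[-18,-37,195,-0.037],[-18,-37,220,-0.037],[-18,-37,238,-0.037],[-18,-37,246,-0.037],[-18,-37,246,-0.037]]' 60; python3 jog.py '[[0,0,0,0],[0,0,0,0],[0,0,0,0],[0,0,0,0],[0,0,0,0],[0,0,0,0]]' 20;python3 - <<'E'
from h import *
from workcell import robot
o=robot.observe();print(o["tool_rot"].round(4),o["q"].round(3));snap(robot,"w10")
E
```

```text
time: 11.95
tool_pos: [514.1, -355.0, 55.5]
tool_rot: [0.653, 0.757, -0.0, -0.0]
ft_force: [-0.6, -0.4, -0.2]
width: 60.3
grasp_force: 0.0
time: 12.55
tool_pos: [514.6, -354.9, 55.9]
tool_rot: [0.653, 0.757, 0.0, 0.0]
ft_force: [-1.0, 1.2, 5.8]
width: 29.5
grasp_force: 30.0
[6.532e-01 7.572e-01 1.000e-04 3.000e-04] [-0.04   0.787  0.86   1.751 -0.721  0.95   1.266]
```

```bash
python3 jog.py '[[0,0,-6,0],[0,0,-12,0],[0,0,-12,0],[2,0,-12,0],[5,0,-12,0],[8,0,-12,0],[11,0,-12,0],[14,0,-12,0],[17,0,-12,0],[20.5,0,-12,0]]'; python3 jog.py '[[0,0,0,0],[-2,0,-20,0],[-2,0,-60,0],[-2,0,-110,0],[-2,0,-160,0],[-2,0,-200,0],[-2,0,-230,0],[-2,0,-230,0],[-2,0,-230,0]]'
python3 - <<'E'
from h import *
from workcell import robot
i=snap(robot,"w11")["color"];s=snap(robot,"s11","scene")["color"]
o=robot.observe();print(o["tool_pos"])
T=o["tool_pos"];p=proj(load("s11"),T)[0].astype(int);print(p)
q=proj(load("w11"),T)[0].astype(int);print(q)
a=cv2.resize(i[200:400,180:380],(400,400),interpolation=2);y,x=max(p[1]-50,0),max(p[0]-50,0)
b=cv2.resize(s[y:y+100,x:x+100],(400,400),interpolation=2);print(x,y)
cv2.imwrite("pics/crop6.png",np.hstack([a,b])[:,:,::-1])
E
```

```text
time: 13.6
tool_pos: [511.4, -335.9, 67.8]
tool_rot: [0.654, 0.757, -0.001, 0.001]
ft_force: [1.4, -9.5, -3.8]
width: 29.5
grasp_force: 30.0
time: 14.5
tool_pos: [511.7, -336.2, 297.2]
tool_rot: [0.653, 0.757, 0.0, 0.0]
ft_force: [-0.5, -0.8, -0.9]
width: 29.6
grasp_force: 30.0
[ 511.39701961 -335.94121239  296.14021493]
[386 205]
[272 266]
336 155
```

View pics/crop6.png

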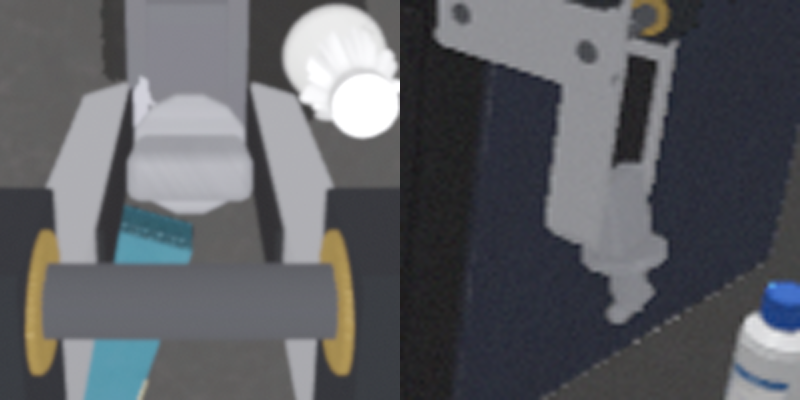

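The small key is held by its wing ends. The collar shows at crop rows 95-212, and the scene view suggests the key leans. I'll estimate the tilt by projecting a model.

Run:
```python
from h import *
w=load("w11");s=load("s11");T=np.array([511.4,-336.1,297]);
yw=np.radians(8.44);X=np.array([np.cos(yw),np.sin(yw),0]);Yl=np.array([-np.sin(yw),np.cos(yw),0]);G=T+[0,0,8]
ph=np.linspace(0,2*np.pi,60)
for d in (0,10,15,20,25,30):
    a=np.radians(d);Z=np.array([0,0,1])*np.cos(a)+Yl*np.sin(a);Y=Yl*np.cos(a)-np.array([0,0,1])*np.sin(a)
    k=lambda x,y,z:G+X*x+Y*y+Z*(z-53)
    col=np.array([k(17*np.cos(t),17*np.sin(t),z) for t in ph for z in(24,29)])
    top=np.array([k(x,y,61) for x in(-15,15) for y in(-6,6)])
    f=lambda p:(p-[180,200])*2;g=lambda p:(p-[336,155])*4
    c=f(proj(w,col));t=f(proj(w,top))
    hd=np.array([k(x,0,4) for x in(-15,15)])
    print(d,"collar rows",c[:,1].min().round(),c[:,1].max().round(),"wingtop rows",t[:,1].round(),"| scene head",g(proj(s,hd)).round().tolist(),"col",g(proj(s,col)).min(0).round(),g(proj(s,col)).max(0).round(), "wingtop",g(proj(s,top)).round().tolist())
```

```text
0 collar rows 46.0 166.0 wingtop rows [185. 138. 185. 138.] | scene head [[171.0, 300.0], [206.0, 271.0]] col [153. 213.] [239. 267.] wingtop [[202.0, 184.0], [175.0, 174.0], [239.0, 157.0], [212.0, 147.0]]
10 collar rows 61.0 185.0 wingtop rows [181. 131. 181. 131.] | scene head [[189.0, 307.0], [225.0, 277.0]] col [163. 219.] [250. 267.] wingtop [[199.0, 181.0], [172.0, 176.0], [236.0, 154.0], [209.0, 149.0]]
15 collar rows 70.0 193.0 wingtop rows [179. 128. 179. 128.] | scene head [[199.0, 309.0], [234.0, 278.0]] col [168. 221.] [255. 266.] wingtop [[198.0, 179.0], [170.0, 177.0], [234.0, 152.0], [207.0, 150.0]]
20 collar rows 78.0 202.0 wingtop rows [176. 124. 176. 124.] | scene head [[208.0, 310.0], [244.0, 279.0]] col [173. 222.] [261. 266.] wingtop [[196.0, 178.0], [169.0, 178.0], [232.0, 151.0], [206.0, 151.0]]
25 collar rows 86.0 211.0 wingtop rows [173. 121. 174. 121.] | scene head [[218.0, 310.0], [253.0, 279.0]] col [178. 222.] [266. 266.] wingtop [[194.0, 177.0], [168.0, 179.0], [231.0, 150.0], [205.0, 152.0]]
30 collar rows 94.0 219.0 wingtop rows [170. 118. 170. 119.] | scene head [[227.0, 309.0], [262.0, 279.0]] col [183. 220.] [270. 266.] wingtop [[192.0, 176.0], [166.0, 181.0], [229.0, 149.0], [203.0, 154.0]]
```

The model matches a 25° lean. I'll carry the key to a high point in front of the stand.

```bash
python3 jog.py '[[10,-30,-5,-0.1424],[20,-65,-13,-0.2848],[34,-96,-13,-0.4272],[78,-91,-13,-0.5696],[123,-85,-13,-0.712],[168,-79,-13,-0.8544],[213,-73,-13,-0.9968],[258,-67,-13,-1.1392],[303,-61,-13,-1.2816],[348,-55,-13,-1.424]]' && python3 jog.py '[[0,40,0,0],[0,80,0,0],[0,120,0,0],[0,165,0,0],[0,205,0,0],[-15,235,20,0],[-30,255,50,0],[-40,255,80,0],[-40,255,80,0],[-40,255,80,0]]'
python3 - <<'E'
from h import *
from workcell import robot
i=snap(robot,"w12");s=snap(robot,"s12","scene");t=snap(robot,"t12","top")
o=robot.observe();print(o["tool_pos"].round(1),o["tool_rot"].round(4),o["q"].round(2))
y,x=[int(v) for v in proj(s,[480,254,180])[0][::-1]];print(x,y)
a=cv2.resize(i["color"][160:360,180:380],(400,400),interpolation=2);b=cv2.resize(s["color"][y-50:y+50,x-50:x+50],(400,400),interpolation=2)
cv2.imwrite("pics/crop7.png",np.hstack([a,b])[:,:,::-1])
E
```

```text
time: 15.6
tool_pos: [405.3, 1.7, 309.9]
tool_rot: [-0.003, 1.0, 0.0, -0.0]
ft_force: [1.1, -0.4, -0.8]
width: 29.3
grasp_force: 30.0
time: 16.6
tool_pos: [445.8, 254.0, 230.2]
tool_rot: [0.0, 1.0, -0.001, -0.001]
ft_force: [0.5, -0.4, -0.1]
width: 29.9
grasp_force: 30.0
[446.3 254.8 231.8] [-0.e+00  1.e+00  7.e-04  6.e-04] [-1.05  0.22  0.55  1.89 -0.13  1.07  1.12]
197 164
```

```bash
python3 jog.py '[[-15,0,35,0],[-30,0,65,0],[-44,0,90,0],[-44,0,90,0],[-44,0,90,0]]' && python3 jog.py '[[-2,0,4.5,0],[-4,0,9,0],[-6,0,13,0],[-8,0,17,0],[-9,0,20,0],[-10,0,22,0],[-11,0,23.5,0],[-11,0,23.5,0]]'
python3 - <<'E'
from workcell import robot
import numpy as np
from h import *
snap(robot,"w13")
o=robot.observe();print(o["tool_pos"].round(1),o["ft_force"].round(1),o["ft_torque"].round(2))
E
```

```text
time: 17.25
tool_pos: [490.2, 254.7, 141.6]
tool_rot: [0.0, 1.0, 0.0, 0.0]
ft_force: [-0.0, 0.6, 0.3]
width: 29.6
grasp_force: 30.0
time: 18.05
tool_pos: [501.3, 254.6, 116.7]
tool_rot: [-0.0, 1.0, -0.0, -0.0]
ft_force: [1.2, 0.1, -1.7]
width: 29.5
grasp_force: 30.0
[501.3 254.6 116.8] [ 1.9 -0.6 -0.6] [ 0.07 -0.55 -0.01]
```

```bash
python3 jog.py '[[-1,0,2,0],[-2,0,4,0],[-3,0,6,0],[-3.5,0,7.5,0],[-3.5,0,7.5,0]]' && python3 jog.py '[[-0.5,0,1,0],[-1,0,2,0],[-1.4,0,3,0],[-1.4,0,3,0]]'
```

```text
time: 18.6
tool_pos: [504.0, 254.9, 109.8]
tool_rot: [-0.0, 1.0, 0.0, -0.001]
ft_force: [-11.0, -1.2, 16.5]
width: 29.6
grasp_force: 30.0
time: 19.0
tool_pos: [505.4, 254.9, 107.1]
tool_rot: [-0.0, 1.0, 0.0, -0.001]
ft_force: [-12.0, -2.5, 20.9]
width: 29.8
grasp_force: 30.0
```

Run:
```python
from h import *
from workcell import robot
n=snap(robot,"w14");w=load("w12")
T=robot.observe()["tool_pos"]; 
def k(T,x,y,z,a=np.radians(25),z0=53.9):
    Z=np.array([-np.sin(a),0,np.cos(a)]);Y=np.array([-np.cos(a),0,-np.sin(a)]);return T+[0,0,8]+np.array([0,1,0])*x+Y*y+Z*(z-z0)
T0=np.array([446.1,254.6,231.])
for z0 in(53.9,50.9,45.9): print(z0,"top-center",proj(n,k(T,0,0,61,z0=z0)).round(1),"collar front",proj(n,k(T,0,17,29,z0=z0)).round(1))
print("w12 top",proj(w,k(T0,0,0,61)).round(1))
g=lambda i:cv2.GaussianBlur(cv2.cvtColor(i["color"],cv2.COLOR_RGB2GRAY),(3,3),0)
c=proj(w,k(T0,0,0,61))[0].astype(int)
for ref in("w12",):
  for hw in((34,16),(28,10)):
    p=g(load(ref))[c[1]-hw[1]:c[1]+hw[1],c[0]-hw[0]:c[0]+hw[0]]
    for m in("w12","w13","w14"):
        r=cv2.matchTemplate(g(load(m))[c[1]-50:c[1]+50,c[0]-60:c[0]+60],p,cv2.TM_CCOEFF_NORMED);_,v,_,l=cv2.minMaxLoc(r)
        print(m,round(v,3),np.array(l)-[60-hw[0],50-hw[1]])
print(g(load("w12"))[c[1]-40:c[1]+40:2,c[0]].tolist());print(g(n)[c[1]-40:c[1]+40:2,c[0]].tolist(),c)
```

```text
53.9 top-center [[272.5 271.4]] collar front [[272.8 241.3]]
50.9 top-center [[272.5 271.3]] collar front [[272.8 240.8]]
45.9 top-center [[272.5 271.2]] collar front [[272.8 239.9]]
w12 top [[273.7 272.7]]
w12 1.0 [0 0]
w13 0.97 [0 0]
w14 0.918 [ 0 -8]
w12 1.0 [0 0]
w13 0.997 [0 0]
w14 0.88 [ 0 -7]
[162, 156, 156, 158, 159, 160, 157, 151, 153, 160, 161, 163, 164, 164, 161, 160, 161, 156, 136, 129, 129, 130, 134, 141, 148, 155, 156, 156, 155, 154, 153, 151, 147, 145, 152, 160, 164, 205, 240, 244]
[148, 147, 147, 147, 147, 147, 144, 142, 142, 144, 146, 147, 147, 146, 145, 141, 130, 129, 134, 138, 140, 142, 144, 145, 146, 146, 142, 137, 134, 144, 149, 149, 149, 152, 156, 156, 152, 147, 149, 151] [273 272]
```

Run:
```python
from h import *
c=(273,272)
g=lambda i:cv2.cvtColor(i["color"],cv2.COLOR_RGB2GRAY).astype(float)
a,b,m=g(load("w12")),g(load("w14")),g(load("w13"))
for n,im,r in(("w12",a,slice(276,284)),("w13",m,slice(276,284)),("w14",b,slice(268,276))):
    print(n,im[r,236:312].mean(0).astype(int).tolist())
# affine (scale+shift) alignment of key region
for n,im in(("w13",m),("w14",b)):
    W=np.float32([[1,0,0],[0,1,-7 if n=="w14" else 0]])
    msk=np.zeros(a.shape,np.uint8);msk[255:300,245:303]=255
    cc,W=cv2.findTransformECC(np.float32(a),np.float32(im),W,cv2.MOTION_AFFINE,(3,300,1e-6),msk,3)
    print(n,cc,W.round(3).tolist(),"center->",(W@[c[0],c[1]+6,1]).round(2))
```

```text
w12 [77, 50, 41, 38, 38, 38, 46, 71, 102, 125, 137, 143, 146, 148, 148, 148, 148, 148, 147, 147, 147, 148, 148, 148, 148, 148, 148, 148, 148, 148, 147, 147, 147, 147, 147, 146, 146, 146, 146, 146, 146, 146, 147, 147, 147, 148, 148, 148, 147, 148, 148, 147, 147, 147, 147, 147, 147, 147, 147, 147, 148, 149, 149, 149, 148, 146, 143, 136, 122, 97, 66, 45, 38, 38, 39, 42]
w13 [70, 46, 36, 34, 34, 34, 42, 65, 95, 117, 128, 133, 136, 138, 139, 138, 138, 138, 137, 137, 137, 138, 138, 138, 138, 138, 138, 138, 138, 137, 138, 137, 137, 137, 137, 136, 136, 136, 136, 136, 136, 136, 136, 137, 137, 137, 138, 137, 138, 137, 137, 137, 137, 137, 137, 137, 136, 137, 137, 137, 138, 138, 139, 139, 138, 136, 133, 126, 112, 89, 61, 40, 34, 34, 35, 38]
w14 [122, 96, 63, 41, 35, 43, 76, 112, 128, 133, 136, 137, 139, 140, 140, 140, 141, 141, 141, 141, 140, 140, 140, 140, 140, 141, 141, 141, 141, 141, 141, 140, 140, 140, 140, 139, 139, 139, 139, 138, 138, 138, 138, 138, 138, 138, 139, 139, 139, 139, 139, 139, 139, 139, 139, 139, 138, 138, 138, 138, 138, 137, 138, 138, 138, 138, 138, 136, 134, 126, 107, 71, 41, 37, 45, 68]
w13 0.9415562846581254 [[1.0520000457763672, -0.00800000037997961, -10.79699993133545], [0.003000000026077032, 0.9409999847412109, 15.14900016784668]] center-> [274.23 277.52]Traceback (most recent call last):
  File "<stdin>", line 11, in <module>
cv2.error: OpenCV(4.12.0) /io/opencv/modules/video/src/ecc.cpp:589: error: (-7:Iterations do not converge) The algorithm stopped before its convergence. The correlation is going to be minimized. Images may be uncorrelated or non-overlapped in function 'findTransformECC'
```

Run:
```python
from h import *
from workcell import robot
s=snap(robot,"s14","scene");t=load("w12");w=load("w14")
x,y=proj(s,[510,254,100])[0].astype(int);print(x,y)
r=lambda i,y,x,h,z:cv2.resize(i["color"][y:y+h,x:x+h],(z,z),interpolation=2)
a=np.hstack([r(t,215,225,100,400),r(w,215,225,100,400)])
b=cv2.resize(s["color"][y-25:y+25,x-100:x+100],(800,200),interpolation=2)
b=np.hstack([cv2.resize(s["color"][y-30:y+20,x-50:x+50],(400,200),interpolation=2),cv2.resize(w["color"][100:300,80:480],(400,200),interpolation=2)])
cv2.imwrite("pics/crop8.png",np.vstack([a,b])[:,:,::-1])
```

```text
210 186
```

View pics/crop8.png

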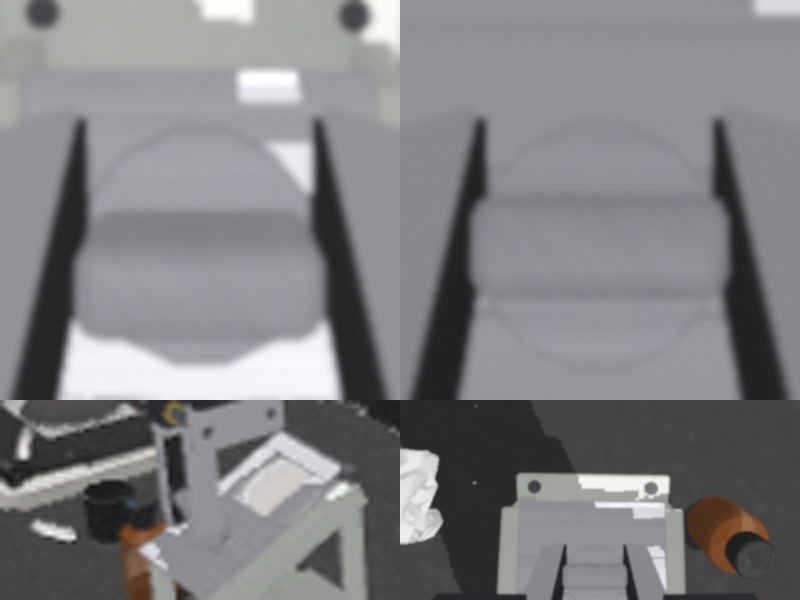

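In w12 the key leaned less than 25°, because the wing's front side was visible. In w14 the collar (rows 122-372) and wing are concentric, so the key is now square to the cover. I'll fit its depth.

Run:
```python
from h import *
def fit(name,T,col,top,wid):
    w=load(name)
    def key(p):
        a,lx,z0,ly=p;Z=np.array([-np.sin(a),0,np.cos(a)]);Y=np.array([-np.cos(a),0,-np.sin(a)])
        return lambda x,y,z:T+[0,0,8]+np.array([0,1,0])*(x+ly)+np.array([-lx,0,0])+Y*y+Z*(z-z0)
    def res(p):
        k=key(p);pr=lambda *q:proj(w,k(*q))[0]
        r=[pr(0,17,29)[1]-col[0],pr(0,-17,29)[1]-col[1],pr(0,-6,61)[1]-top]
        L,Rr=pr(-15,0,61),pr(15,0,61);r+=[L[0]-wid[0],Rr[0]-wid[1]];return r
    s=least_squares(res,[.4,0,50,0]);print(name,"tilt",np.degrees(s.x[0]).round(1),"lat,z0,ly",s.x[1:].round(2),"res",s.fun.round(2))
    k=key(s.x);S=np.array([522.3,254.5,81.5]);c,sn=np.cos(np.radians(25)),np.sin(np.radians(25))
    for z in(4,24): d=k(0,0,z)-S;print(" z",z,"plate xyz",round(d[0]*c+d[2]*sn,1),round(d[1],1),round(-d[0]*sn+d[2]*c,1))
fit("w12",np.array([446.1,254.6,231.]),(215+125/4,215+365/4),215+340/4,(243.7,305.3))
fit("w14",np.array([505.3,254.8,107.1]),(215+122/4,215+372/4),215+298/4,(242.0,306.6))
```

```text
w12 tilt 15.6 lat,z0,ly [-7.34 58.53  0.38] res [ 0.33 -0.28 -0.05 -0.26  0.26]
 z 4 plate xyz -4.8 0.5 118.0
 z 24 plate xyz -1.5 0.5 137.8
w14 tilt 25.2 lat,z0,ly [-2.64 52.27  0.93] res [ 0.03 -0.03 -0.   -0.02  0.02]
 z 4 plate xyz 1.4 1.2 -11.7
 z 24 plate xyz 1.3 1.2 8.3
```

The fit puts the head centre at z = -11.7 mm, the tilt at 25.2° and the collar on the cover, so the key is seated. I'll release, lift so only the wing's top part is caged, and turn.

```bash
python3 jog.py '[[0,0,0,0],[0,0,0,0],[0,0,-3,0],[-1,0,-8,0],[-1.5,0,-12,0],[-1.5,0,-12,0]]' 40 && python3 jog.py '[[0,0,0,0],[0,0,0,0],[0,0,0,0],[0,0,0,0.1],[0,0,0,0.2],[0,0,0,0.3],[0,0,0,0.4],[0,0,0,0.5],[0,0,0,0.5]]' 32
python3 - <<'E'
from h import *
from workcell import robot
print(robot.observe()["ft_torque"]);snap(robot,"w15")
E
```

```text
time: 19.7
tool_pos: [508.1, 254.8, 119.2]
tool_rot: [-0.0, 1.0, 0.0, 0.0]
ft_force: [-0.0, -0.6, -0.9]
width: 40.1
grasp_force: 0.0
time: 20.6
tool_pos: [507.4, 255.2, 118.5]
tool_rot: [0.248, 0.969, 0.0, -0.0]
ft_force: [-2.1, 1.4, 4.4]
width: 32.0
grasp_force: 4.5
[0.40985017 0.54689395 0.07327499]
```

```bash
python3 jog.py '[[0,0,0,0.1],[0,0,0,0.2],[0,0,0,0.3],[0,0,0,0.4],[0,0,0,0.5],[0,0,0,0.6],[0,0,0,0.6]]'
python3 - <<'E'
from h import *
from workcell import robot
print(robot.observe()["ft_torque"].round(2));i=snap(robot,"w16")
for n in("w14","w15","w16"):
    g=cv2.cvtColor(load(n)["color"],cv2.COLOR_RGB2GRAY)
    l=cv2.createLineSegmentDetector().detect(cv2.GaussianBlur(g,(3,3),0)[235:315,235:315])[0][:,0]
    for x in l:
        L=np.hypot(x[2]-x[0],x[3]-x[1])
        if L>20: print(n,(x+235).round().astype(int).tolist(),"len",L.round(),"ang",(np.degrees(np.arctan2(x[3]-x[1],x[2]-x[0]))%180).round(1))
E
```

```text
time: 21.35
tool_pos: [507.8, 255.2, 118.6]
tool_rot: [0.522, 0.853, 0.0, 0.0]
ft_force: [-2.8, 1.4, 7.7]
width: 32.9
grasp_force: 29.5
[0.76 0.31 0.37]
w14 [244, 287, 239, 314] len 27.0 ang 99.5
w14 [310, 314, 305, 286] len 28.0 ang 80.2
w14 [235, 287, 243, 245] len 43.0 ang 100.9
w14 [306, 246, 314, 288] len 43.0 ang 79.1
w15 [311, 313, 302, 247] len 67.0 ang 82.4
w15 [245, 246, 238, 313] len 68.0 ang 96.2
w15 [235, 276, 240, 244] len 31.0 ang 99.2
w15 [308, 245, 313, 276] len 31.0 ang 80.9
w16 [244, 272, 236, 311] len 40.0 ang 100.4
w16 [312, 313, 303, 246] len 68.0 ang 82.7
w16 [235, 273, 240, 244] len 29.0 ang 99.4
w16 [309, 244, 313, 273] len 29.0 ang 81.2
```

Run:
```python
from h import *
for n in("w14","w15","w16"):
    g=cv2.cvtColor(load(n)["color"],cv2.COLOR_RGB2GRAY)[240:315,246:302]
    g=cv2.createCLAHE(8,(1,1)).apply(cv2.resize(g,None,fx=3,fy=3,interpolation=2))
    l=cv2.createLineSegmentDetector(2).detect(g)[0][:,0]
    for x in l:
        L=np.hypot(x[2]-x[0],x[3]-x[1])/3
        a=np.degrees(np.arctan2(x[3]-x[1],x[2]-x[0]))%180
        if L>9 and not 74<a<106: print(n,(x/3+[246,240,246,240]).round().astype(int).tolist(),"len",L.round(),"ang",a.round(1))
```

```text
w14 [301, 290, 247, 290] len 54.0 ang 0.0
w14 [249, 263, 300, 263] len 51.0 ang 0.0
w14 [257, 301, 271, 306] len 15.0 ang 21.2
w14 [270, 305, 282, 306] len 12.0 ang 1.5
w14 [282, 305, 292, 301] len 11.0 ang 158.5
w14 [265, 307, 257, 303] len 10.0 ang 24.6
w14 [254, 251, 267, 246] len 14.0 ang 155.6
w14 [281, 245, 294, 251] len 14.0 ang 25.9
w14 [282, 308, 268, 308] len 13.0 ang 179.8
w14 [285, 285, 300, 286] len 15.0 ang 4.0
w14 [268, 285, 285, 285] len 17.0 ang 0.1
w14 [280, 298, 266, 298] len 14.0 ang 0.7
w14 [272, 244, 281, 245] len 10.0 ang 0.9
w15 [301, 270, 254, 276] len 48.0 ang 171.6
w15 [257, 292, 251, 278] len 16.0 ang 67.0
w15 [268, 290, 246, 300] len 24.0 ang 154.3
w15 [256, 250, 297, 244] len 41.0 ang 171.6
w15 [264, 288, 278, 290] len 14.0 ang 10.4
w15 [246, 252, 256, 250] len 11.0 ang 168.3
w15 [246, 297, 257, 292] len 12.0 ang 155.7
w15 [283, 267, 299, 266] len 16.0 ang 176.5
w15 [287, 289, 296, 284] len 11.0 ang 151.4
w15 [278, 293, 268, 291] len 10.0 ang 12.4
w15 [256, 283, 260, 292] len 10.0 ang 67.4
w15 [278, 290, 287, 288] len 9.0 ang 170.7
w15 [263, 270, 284, 268] len 20.0 ang 173.8
w16 [302, 262, 256, 280] len 48.0 ang 158.9
w16 [246, 256, 260, 250] len 15.0 ang 155.6
w16 [260, 249, 276, 243] len 17.0 ang 157.6
w16 [286, 294, 279, 288] len 9.0 ang 38.7
w16 [286, 296, 275, 315] len 22.0 ang 120.8
w16 [302, 283, 293, 287] len 10.0 ang 155.7
```

The key has turned about 42°. I'll open, swing the jaws back to −28°, grip across the wing's thickness, and finish at 0°.

```bash
python3 jog.py '[[0,0,0,0],[0,0,0,0],[0,0,0,0],[0,0,0,-0.15],[0,0,0,-0.3],[0,0,0,-0.45],[0,0,0,-0.6],[0,0,0,-0.75],[0,0,0,-0.9],[0,0,0,-1.05]]' 50 && python3 jog.py '[[0,0,0,-0.15],[0,0,0,-0.3],[0,0,0,-0.45],[0,0,0,-0.54],[0,0,0,-0.54]]' && python3 jog.py '[[0,0,0,0],[0,0,0,0],[0,0,0,0],[0,0,0,0],[0,0,0,0],[0,0,0,0]]' 14;  python3 - <<'E'
from h import *
from workcell import robot
print(robot.observe()["ft_torque"].round(2));snap(robot,"w17")
E
```

```text
time: 22.4
tool_pos: [507.7, 254.5, 118.4]
tool_rot: [0.021, 1.0, -0.0, 0.0]
ft_force: [0.3, -0.5, 0.2]
width: 50.0
grasp_force: 0.0
time: 22.9
tool_pos: [507.8, 254.4, 118.5]
tool_rot: [-0.244, 0.97, 0.0, 0.0]
ft_force: [-0.5, -0.2, -0.4]
width: 49.9
grasp_force: 0.0
time: 23.5
tool_pos: [507.8, 254.4, 118.5]
tool_rot: [-0.242, 0.97, -0.0, 0.0]
ft_force: [-0.3, -1.7, 1.3]
width: 14.4
grasp_force: 10.0
[-0.54 -0.31 -0.01]
```

Width is 14.4, so the jaws hold the thickness. I'll turn on to 0° and a little past, then clamp at 0°.

```bash
python3 jog.py '[[0,0,0,0.1],[0,0,0,0.2],[0,0,0,0.3],[0,0,0,0.4],[0,0,0,0.5],[0,0,0,0.55],[0,0,0,0.6],[0,0,0,0.6]]' && python3 jog.py '[[0,0,0,0],[0,0,0,0],[0,0,0,-0.05],[0,0,0,-0.1],[0,0,0,-0.1]]' 8;  python3 - <<'E'
from h import *
from workcell import robot
o=robot.observe();print(o["ft_torque"].round(2),o["tool_rot"].round(3),o["width"]);snap(robot,"w18")
E
```

```text
time: 24.35
tool_pos: [507.5, 254.6, 118.4]
tool_rot: [0.055, 0.998, -0.0, -0.0]
ft_force: [0.2, -1.8, 0.8]
width: 14.2
grasp_force: 1.3
time: 24.85
tool_pos: [507.6, 254.7, 118.4]
tool_rot: [0.004, 1.0, 0.0, -0.0]
ft_force: [-0.3, -0.2, -0.7]
width: 11.7
grasp_force: 30.0
[0.   0.03 0.03] [ 0.004  1.     0.    -0.   ] 11.685133091600674
```

```bash
python3 jog.py '[[0,0,0,0],[0,0,0,0],[0,0,0,0],[0,0,-10,0],[0,0,-35,0],[0,0,-75,0],[7,0,-120,0],[13,0,-160,0],[13,-35,-182,0],[13,-40,-182,0]]' 50; python3 jog.py '[[0,0,0,0],[0,0,0,0],[0,0,0,0]]' 94
python3 - <<'E'
from h import *
from workcell import robot
w=snap(robot,"w19");S=np.array([522.0,254.9,82.0]);o=robot.observe();print(o["tool_pos"].round(1))
c,s=np.cos(np.radians(25)),np.sin(np.radians(25));X=np.array([c,0,s]);Y=np.array([0,1,0]);Z=np.array([-s,0,c])
k=lambda x,y,z:S+X*x+Y*y+Z*z
print("pred wing top corners (seated, 90deg)",proj(w,[k(x,y,46) for x in(-15,15) for y in(-6,6)]).round().tolist())
print("collar ext",proj(w,[k(17,0,14),k(-17,0,14),k(0,17,14),k(0,-17,14)]).round().tolist())
cx,cy=proj(w,k(0,0,30))[0].astype(int)
g=cv2.cvtColor(w["color"],cv2.COLOR_RGB2GRAY)[cy-40:cy+40,cx-40:cx+40]
G=cv2.createCLAHE(8,(1,1)).apply(cv2.resize(g,None,fx=4,fy=4,interpolation=2))
for x in cv2.createLineSegmentDetector(2).detect(G)[0][:,0]:
    L=np.hypot(x[2]-x[0],x[3]-x[1])/4
    if L>8: print((x/4+[cx-40,cy-40]*2).round(1).tolist(),L.round(),(np.degrees(np.arctan2(x[3]-x[1],x[2]-x[0]))%180).round(1))
E
```

```text
time: 25.9
tool_pos: [495.6, 211.8, 304.5]
tool_rot: [0.007, 1.0, 0.001, 0.002]
ft_force: [-0.1, -0.1, 0.2]
width: 50.2
grasp_force: 0.0
time: 26.2
tool_pos: [493.9, 215.5, 299.7]
tool_rot: [0.004, 1.0, -0.0, -0.001]
ft_force: [0.6, -0.0, 0.3]
width: 70.6
grasp_force: 0.0
[493.9 215.4 299.7]
pred wing top corners (seated, 90deg) [[307.0, 186.0], [319.0, 186.0], [308.0, 216.0], [320.0, 216.0]]
collar ext [[311.0, 223.0], [310.0, 191.0], [326.0, 207.0], [295.0, 207.0]]
[348.9, 174.2, 349.4, 164.1] 10.0 92.5
[275.2, 168.6, 312.1, 167.1] 37.0 177.7
[319.9, 168.3, 330.8, 168.2] 11.0 179.7
[299.3, 171.5, 275.5, 171.1] 24.0 1.0
[319.7, 192.3, 319.9, 203.5] 11.0 88.8
[320.2, 205.4, 319.7, 217.0] 12.0 92.3
[322.7, 171.6, 309.0, 171.8] 14.0 179.4
[302.9, 183.3, 310.6, 180.5] 8.0 160.1
[320.9, 219.4, 322.4, 238.8] 19.0 85.6
[348.5, 194.2, 348.5, 205.4] 11.0 89.7
[328.7, 202.6, 328.5, 216.7] 14.0 90.9
[333.3, 238.2, 348.7, 238.1] 15.0 179.6
[347.1, 218.7, 321.8, 219.1] 25.0 179.1
[272.4, 182.0, 289.9, 182.0] 18.0 179.8
[298.5, 214.6, 295.5, 205.6] 9.0 71.8
[320.2, 241.5, 304.9, 240.4] 15.0 3.9
[272.4, 179.2, 291.8, 179.1] 19.0 179.5
[329.6, 216.1, 347.7, 216.2] 18.0 0.2
[325.2, 198.2, 336.5, 198.4] 11.0 1.0
[349.2, 223.2, 349.6, 236.3] 13.0 88.4
[293.8, 181.4, 304.0, 179.6] 10.0 169.7
[348.6, 205.4, 348.9, 214.8] 9.0 88.2
[271.8, 238.2, 286.8, 238.6] 15.0 1.5
[307.9, 221.6, 298.3, 217.7] 10.0 21.7
[293.0, 218.7, 278.3, 218.7] 15.0 180.0
[288.0, 238.7, 297.4, 238.0] 9.0 175.9
[310.2, 241.9, 318.3, 243.1] 8.0 8.4
[347.6, 236.7, 347.5, 228.5] 8.0 89.3
```

The wing's long edge is at column 320, rows 192-217, and the collar arc is where I predicted for a seated key turned 90°. Nothing is touching, so I'll hand in.

```bash
python3 -c "
from workcell import robot
print(robot.close_job())"
```

```text
the job is handed in; nothing more can be done
None
```

I handed the job in at about 26 s of the 69 s allowed: the cover is shut, and the small key is seated, turned a quarter turn and released. My final image check agreed with this, but no verdict was returned. I kept the gripper clear of the large key, carton, bottle and flask, but did not re-measure them at the end.

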